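Load a dish carrier into a bench-top incubator with a stayed lid

ROBOT

A 6-joint arm with a two-finger parallel gripper is mounted at the origin on the work surface. World frame = base frame: x ahead of the robot, y to its left, z up, the work surface at z = 0. Lengths are in m, angles in rad, forces in N, time in s.
With the tool pointing down it reaches from about 0.35 to 0.925 m from the base axis. Payload 6.4 kg.
Tool frame: the origin (TCP) lies midway between the tips of the shut fingers; the grasp point (between the pads) lies 19 mm behind it (robot.pinch_z is the z of the grasp point in the tool frame, in m); z points along the fingers, y is the line along which they close (so a half turn about z gives the same grasp; the last joint's range is limited). The gripper opens to 94 mm and grips with 3 to 60 N. Pads are 16 mm wide; open, the fingers measure 119 mm over their backs; the gripper's body (75 mm by 177 mm) begins 78 mm behind the grasp point.
Start: joints at [1.049, 0.245, 1.558, -0, 1.339, -0.174], TCP at [0.222, 0.611, 0.205] pointing down, gripper open.
Joint ranges: [-3.13, 3.13], [-1.02, 2.26], [0.13, 2.54], [-0.95, 4.09], [0.21, 2.88], [-2.74, 2.74]. Speed limits (rad/s): [2.57, 2.57, 3.14, 3.14, 3.14, 3.14].

INTERFACE

Orientations are given as a unit quaternion [x, y, z, w].
In Python, from plant import robot, read_camera, camera_model, order gives the robot as it stands.
- The arm moves only by the shell command python3 -m jog 'ROWS' [FORCE]. ROWS is text: rows parted by semicolons, each of 7 numbers parted by spaces: the shift along the tool's x, y, z in units of 60 mm (1.0 is 60 mm), then the turn, a rotation vector about the tool's x, y, z in units of 6 degrees (1.0 is 6 degrees), then the closure, from 0 (fully open) to 1 (shut). A call has 1 to 8 rows; each row shifts and turns the commanded pose from where the row before left it, along the tool's axes as they then stand; what a row does not reach is not made up. A row lasts 1/8 s, in which the tool goes at most 62.5 mm and 10.7 degrees, less where a joint would pass 70% of its speed; a pose out of reach is approached as far as the arm can. A call is refused whole if a number of a shift passes 1 or a number of a turn 1, either way. A call with a gripper value outside its range is refused whole. The fingers move at their own pace and stop on an object; FORCE is the grip in N (left out, the last holds). Time passes only in rows, so rows that do not move let the fingers close. It gives the time, the measured TCP pose, the force, the opening and the grip force at its end, in the units of the state.
- robot.state(): the state, without advancing time (a new reading comes with each control period).
- read_camera(name): name is "side" or "top" or "wrist"; returns the picture (480x640x3 uint8, red, green, blue); there is no depth.
- camera_model(name): a dict with "fx", "fy", "cx", "cy" (pixels), "R" (3x3) and "t" (3): a world point X has camera coordinates R X + t; the wrist camera has in their place "hand_eye" (4x4, takes a point from camera to tool coordinates, whose origin is the TCP and whose axes are the flange's). Camera axes: x right, y down, z forward; pixel columns grow to the right and rows downward; lengths in m; the calibration is good to about 2 mm. A picture is of the moment at which its call begins: read the wrist's pose just before it. camera_model takes no time and is no camera call.
- order.close_job(): hands the job in; it is judged then, once.
The state is a dict: "t": time; "joints": joint angles; "qd": joint speeds; "tau": joint torques, N m; "position": TCP position; "ee_rot": TCP orientation; "contact_force": force on the tool from outside, world axes, zero at the start; "ft_torque": the same for the moment, N m; "grip_width": finger opening in m; "finger_force": force on a finger pad.
Only numpy, scipy, OpenCV 4.12 (cv2) and the standard library are available. Lean on these libraries where they do the work, as an engineer would, in place of code of your own. Each camera call takes 0.05 s, during which the arm holds its last target. There are 200 camera calls.

TASK

Raise the incubator lid until its folding stay locks and holds it up on its own, then stand the blue-finned dish carrier flat on the chamber floor and let go. Then break the stay by its red knob and lower the lid under control until it is fully shut, never letting it drop, and leave everything else on the bench where it is.

Things in the scene. Friction and masses are not known exactly. Their poses are not given: they have to be found in the camera images.
- incubator: White bench-top incubator, fixed. Chamber block 220 (x) by 220 (y) mm, 100 mm high, under the lid; at its +y side an 88 mm high, 90 mm deep console with a dark display. Origin: underside, centre of the chamber block, at bench height; z up. The lid's handle edge is at its -y side, the hinge at +y; the folding stay is outside its +x wall.
- chamber_floor (a point): Centre of the flat metal chamber floor, 30 mm above the bench; axes as the incubator's. Inside: 200 (x) by 190 (y) mm, 70 mm deep. Raised, the lid stands on the +y side, its tip leaning in to 68 mm from the centre (y) at 310 mm above the bench; the stay is 113 to 127 mm to +x of the centre, its red knob out to 186 mm.
- lid_hinge (a point): Middle of the lid's hinge line, which runs along the incubator's x at its y = +110 mm, 100 mm above the bench (rim height); axes as the incubator's.
- lid (a joint): Lid angle, rad: 0 shut, 1.36 at most (stay straight), about 1.35 with the stay locked. White lid 215 x 212 x 12 mm with a grey window, about 0.45 kg. Let go low down it drops shut; within the last few degrees below 1.36 a spring carries it up and snaps the stay locked.
- lid_bar (a point): Middle of the black round bar on the lid: 12 mm thick, 100 mm long, parallel to the hinge, 33 mm above the lid's top (free below). It lies 180 mm from the hinge line along the lid and 45 mm off the hinge plane, and moves on a 186 mm arc about the hinge line. It turns between lightly closed fingers, so the hand may point down all the way.
- stay_knee (a joint): Bend of the stay's knee, rad: 0 folded (lid shut), 2.79 with both links straight (dead centre), 2.99 at its stop, past dead centre = locked. A light spring pushes it towards the stop.
- stay_pivot (a point): Axis of the stay's lower link where it is pinned to the incubator wall, projected out to the knob's plane: fixed at x = +167, y = -30, z = 70 mm in the incubator's frame; axes as the incubator's. The knob circles about it at 102 mm radius in the incubator's y-z plane. The last 25 mm of its way down lower the lid by 0.74 rad, so move it slowly there (25 mm/s or less).
- stay_knob (a point): Middle of the red knob on the stay's knee: 22 mm thick, 38 mm long, axis parallel to the hinge. In the incubator's frame: x = 167 mm; folded y = +71, z = 88; locked about y = +20, z = 159. Moved down its arc, towards +y (a few N), it breaks the lock; the lid follows it and can be lowered all the way by pinching the knob (fingers at -y and +y). Let go part-way, the lid drops or springs up.
- carrier_mid (a point): Dish carrier to load: metal plate 124 (x) by 80 (y) by 4 mm, a pink closed dish (55 mm across, top 17 mm up) at each end, between them an upright BLUE fin 12 mm thick (along x), 40 mm wide (y), top 55 mm up. 0.1 to 0.23 kg. Point: on the fin's centre line, 27.5 mm above the underside; z up. Pinch the fin's 12 mm, fingers over the dishes, 38 to 45 mm above the underside.
- spare_mid (a point): A like carrier with a YELLOW fin and clear empty dishes, which stays where it is; same point and axes. Either carrier may stand on either place.
- pot: Small amber jar with a blue cap, 42 mm across, 65 mm high, loose, between the two carriers. Origin: centre of its underside.
- media: Clear bottle with a red cap, 60 mm across, 130 mm high, loose. Origin: centre of its underside.
- dishes: Stack of four clear dishes, 58 mm across, 47 mm high, loose. Origin: centre of its underside.
- tiprack: Teal box with a white top, 120 x 85 x 62 mm, loose. Origin: centre of its underside.
- marker: White and black pen, 120 mm long, 13 mm thick, lying loose. Origin: near its middle, at bench height.
There are look-alikes about, which are no part of the job. Leave any orange or purple look-alike of the part that bears carrier_mid alone.

How it is judged:
By the outcome, as a careful person would: the job done as asked, in the order asked, and still so for the second after the job is handed in, with the robot touching nothing.
It also fails if it takes over 72 s, if anything falls off the work surface, if the arm or the gripper's body presses on something with over 40 N, if the wrist force passes 120 N, or if a joint passes its speed limit or range.

## Working session

There is one attempt and no reset: what is moved stays moved. The work goes in short steps, Python scripts to look and compute and a shell command to move; the robot and the scene stay as the last step left them, time stands still between calls to the robot, and variables do not carry over. Pictures are saved under pics/ and viewed, at most 14 in all, crops included, and the job is handed in when it is done.

```bash
ls; mkdir -p pics; python3 - <<'E'
from plant import robot, read_camera, camera_model, order
import cv2
for n in ("top","side"):
    cv2.imwrite(f"pics/{n}0.png",read_camera(n)[:,:,::-1])
    print(n,camera_model(n))
print(camera_model("wrist")); print(robot.state(),robot.pinch_z)
E
```

```text
pics
top {'fx': 456.1158756964835, 'fy': 456.1158756964835, 'cx': 326.69822067309195, 'cy': 238.77936036905683, 'R': array([[-0.01360376, -0.99985041,  0.01068119],
       [-0.98056069,  0.01124862, -0.19589332],
       [ 0.19574387, -0.01313844, -0.98056704]]), 't': array([-0.15916948,  0.51211798,  1.26341847])}
side {'fx': 438.31491190883855, 'fy': 438.31491190883855, 'cx': 316.091066595926, 'cy': 243.99792904273815, 'R': array([[ 0.92059949, -0.39049809,  0.00279766],
       [-0.2037828 , -0.48650474, -0.84957972],
       [ 0.33312034,  0.78155254, -0.52745281]]), 't': array([-0.53076504,  0.10525784,  1.2125018 ])}
{'fx': 400.05930803376543, 'fy': 400.05930803376543, 'cx': 322.372094662431, 'cy': 236.11986478930112, 'hand_eye': array([[-2.58436541e-04, -9.66673410e-01, -2.56012599e-01,
         7.32699098e-02],
       [ 9.99999205e-01, -5.65864808e-04,  1.12717159e-03,
         1.72217915e-04],
       [-1.23447533e-03, -2.56012104e-01,  9.66672788e-01,
        -1.78585275e-01],
       [ 0.00000000e+00,  0.00000000e+00,  0.00000000e+00,
         1.00000000e+00]])}
{'t': 0.1, 'joints': array([ 1.04888007e+00,  2.45723794e-01,  1.55886370e+00, -1.35509264e-06,
        1.33870634e+00, -1.74098201e-01]), 'qd': array([-1.13623950e-03, -9.76241212e-04, -2.49410564e-03, -4.81331903e-04,
        2.18780769e-05,  8.01267733e-04]), 'tau': array([ 2.55199811e-04, -4.16914701e+01, -3.15526521e+01,  6.86693075e-02,
        3.09891847e-02, -5.09977929e-05]), 'position': array([0.2212753 , 0.61061139, 0.2044839 ]), 'ee_rot': array([ 1.73033510e-01,  9.84915570e-01, -7.99824757e-04, -2.89452610e-04]), 'contact_force': array([-0.23586292, -0.6796995 ,  0.55000207]), 'ft_torque': array([ 0.00079837, -0.02656431,  0.00390714]), 'finger_force': 0.0, 'grip_width': 0.09367989161046729} -0.0188
```

View pics/top0.png

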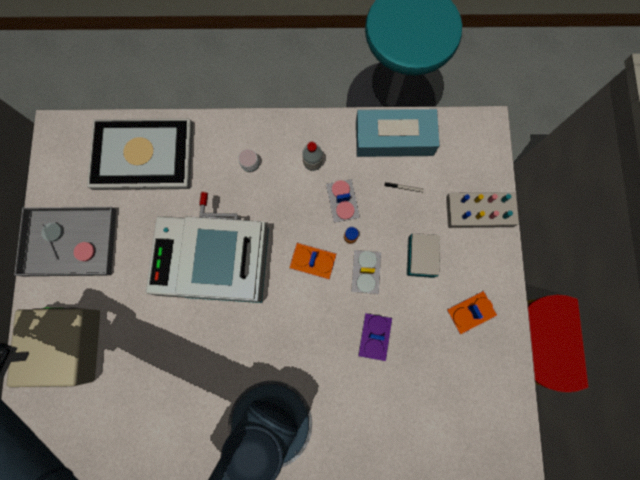

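View pics/side0.png

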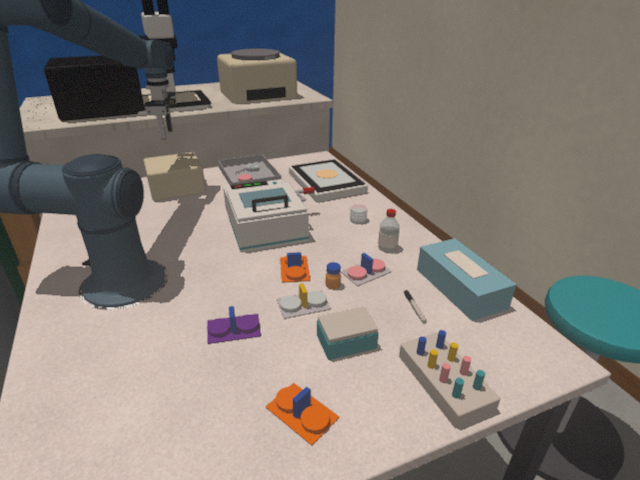

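```bash
python3 - <<'E'
import cv2
a=cv2.imread("pics/top0.png")[180:310,140:405]; cv2.imwrite("pics/top0c.png",cv2.resize(a,None,fx=3,fy=3,interpolation=cv2.INTER_CUBIC))
a=cv2.imread("pics/side0.png")[172:292,215:400]; cv2.imwrite("pics/side0c.png",cv2.resize(a,None,fx=4,fy=4,interpolation=cv2.INTER_CUBIC))
E
```

```text
(no output)
```

View pics/top0c.png

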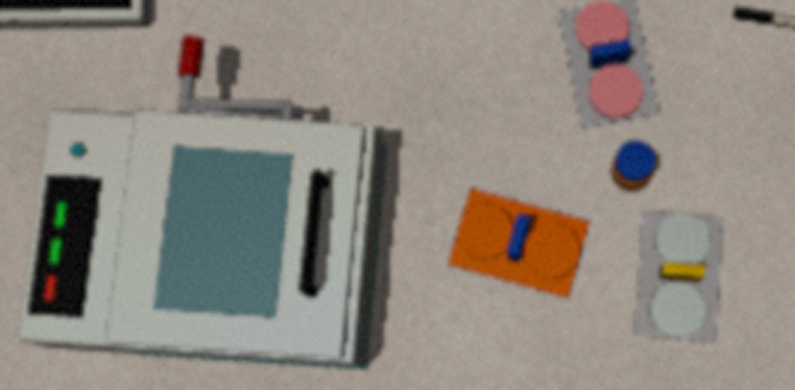

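View pics/side0c.png

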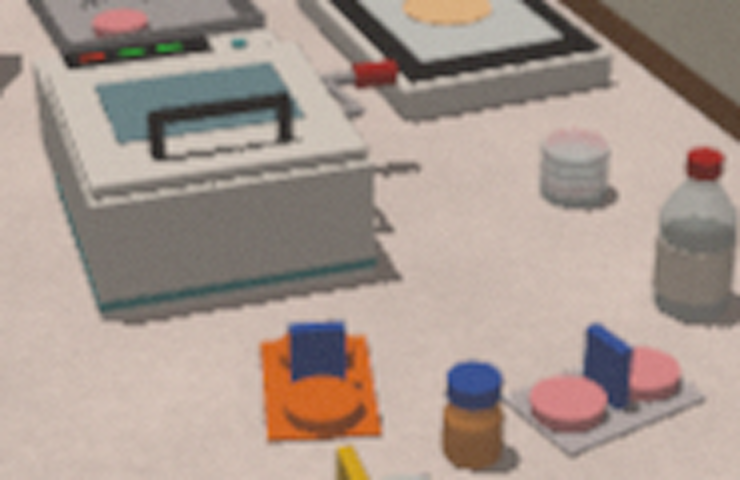

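```bash
cat > h.py <<'E'
import numpy as np
from plant import robot, read_camera, camera_model, order
from scipy.optimize import least_squares
from scipy.spatial.transform import Rotation as Ro
def proj(n,X):
    m=camera_model(n); c=m["R"]@X+m["t"]; return np.array([m["fx"]*c[0]/c[2]+m["cx"],m["fy"]*c[1]/c[2]+m["cy"]])
def W(p,X):
    c,s=np.cos(p[2]),np.sin(p[2]); X=np.array(X)/1000; return np.array([p[0]+c*X[0]-s*X[1],p[1]+s*X[0]+c*X[1],X[2]])
def fit(obs,p0):
    f=lambda p:np.concatenate([proj(n,W(p,X))-px for n,X,px in obs])
    r=least_squares(f,p0,loss="soft_l1"); print(r.x,np.round(r.fun.reshape(-1,2),1).tolist()); return r.x
T=lambda u,v:np.array([u/3+140,v/3+180])
S=lambda u,v:np.array([u/4+215,v/4+172])
E
cat > m.py <<'E'
from h import *
fit([("top",(50,-70,145),T(320,176)),("top",(-50,-70,145),T(310,291)),("top",(167,71,88),T(191,57)),
("top",(110,200,88),T(50,110)),("top",(-110,200,88),T(22,338)),
("side",(50,-70,145),S(288,101)),("side",(-50,-70,145),S(155,119)),("side",(167,71,88),S(376,73)),
("side",(-110,-110,0),S(104,312)),("side",(110,-110,0),S(375,268))],[.5,.3,0])
for n,px in (("carrier",[("top",(31,0,17),T(602,25)),("top",(-31,0,17),T(616,91)),("top",(0,0,55),T(611,48)),("top",(-62,-40,0),T(660,112)),("top",(-62,40,0),T(585,127)),
("side",(31,0,17),S(655,371)),("side",(-31,0,17),S(568,394)),("side",(0,0,55),S(611,338)),("side",(-62,-40,0),S(575,455)),("side",(62,-40,0),S(704,398))]),
("spare",[("top",(31,0,17),T(683,240)),("top",(-31,0,17),T(678,308)),("top",(0,0,55),T(684,269))])):
    print(n); fit(px,[.65,.0,0])
E
python3 m.py
```

```text
[ 0.45156112  0.12216816 -0.06755823] [[0.1, -0.9], [0.1, -2.0], [0.5, -0.3], [-0.4, -1.0], [-1.3, 1.2], [-1.1, -0.0], [-0.0, 0.2], [-1.0, 0.3], [-0.4, 3.0], [0.2, 1.9]]
carrier
[ 0.6392799  -0.21738039  0.20101802] [[0.3, 0.8], [0.1, -1.8], [0.1, -0.9], [0.3, -0.3], [-0.5, 0.1], [-4.2, -0.9], [0.8, 0.4], [-0.6, -0.3], [-0.9, 0.9], [0.5, 0.3]]
spare
[ 0.41867999 -0.28184544 -0.10397825] [[-0.1, 0.9], [0.0, -0.8], [0.1, -0.0]]
```

```bash
cat >> h.py <<'E'
INC=np.array([0.45156,0.12217,-0.06756])
def inc(P,p=INC):
    d=np.array(P)[:2]-p[:2]; c,s=np.cos(p[2]),np.sin(p[2]); return np.round(1000*np.array([c*d[0]+s*d[1],-s*d[0]+c*d[1],P[2]]),1)
def st():
    s=robot.state(); R=Ro.from_quat(s["ee_rot"]).as_matrix()
    print("t",round(s["t"],2),"inc mm",inc(s["position"]),"tooly deg vs inc y",np.round(np.degrees(np.arctan2(R[1,1],R[0,1])-INC[2])-90,2),"tilt",np.round(R[2,:2],3),"F",np.round(s["contact_force"],1),"w",round(s["grip_width"],4),"f",round(s["finger_force"],1)); return s,R
def wproj(s,R,X):
    m=camera_model("wrist"); H=m["hand_eye"]; p=R.T@(X-s["position"]); c=H[:3,:3].T@(p-H[:3,3]); return np.array([m["fx"]*c[0]/c[2]+m["cx"],m["fy"]*c[1]/c[2]+m["cy"]])
E
python3 -m jog '0 0 0 0 0 -0.9 0.2; 0 0 0 0 0 -0.9 0.2; 0 0 0 0 0 -0.88 0.2; -0.44 -0.9 0 0 0 0 0.2; -0.44 -0.9 0 0 0 0 0.2; -0.44 -0.9 0 0 0 0 0.2; -0.44 -0.9 0 0 0 0 0.2; -0.44 -0.9 0 0 0 0 0.2' 20
python3 -m jog '-0.44 -0.9 0 0 0 0 0.2; -0.44 -0.9 0 0 0 0 0.2; -0.44 -0.9 0 0 0 0 0.2; -0.44 -0.9 0 0 0 0 0.2; 0 0 0 0 0 0 0.2;0 0 0 0 0 0 0.2'
python3 - <<'E'
from h import *; import cv2
s,R=st(); im=read_camera("wrist")[:,:,::-1]; cv2.imwrite("pics/w1.png",im)
for X in [(50,-70,145),(-50,-70,145),(107.5,-102,112),(-107.5,-102,112)]: print(X,wproj(s,R,W(INC,X)).round(1))
E
```

```text
t: 1.1
position: [0.3353, 0.331, 0.2051]
ee_rot: [0.033, 0.999, -0.0, -0.0]
contact_force: [0.3, 0.8, 1.1]
grip_width: 0.0753
finger_force: 0.0
t: 1.85
position: [0.4256, 0.1106, 0.2051]
ee_rot: [0.034, 0.999, 0.0, -0.0]
contact_force: [0.8, 0.3, -1.0]
grip_width: 0.0758
finger_force: 0.0
t 1.85 inc mm [-25.1 -13.3 205.1] tooly deg vs inc y 0.0 tilt [0.001 0.   ] F [ 0.8  0.3 -1. ] w 0.0758 f 0.0
(50, -70, 145) [237.8 358.8]
(-50, -70, 145) [228.8 212.5]
(107.5, -102, 112) [209.6 400.5]
(-107.5, -102, 112) [185.7 115.7]
```

View pics/w1.png

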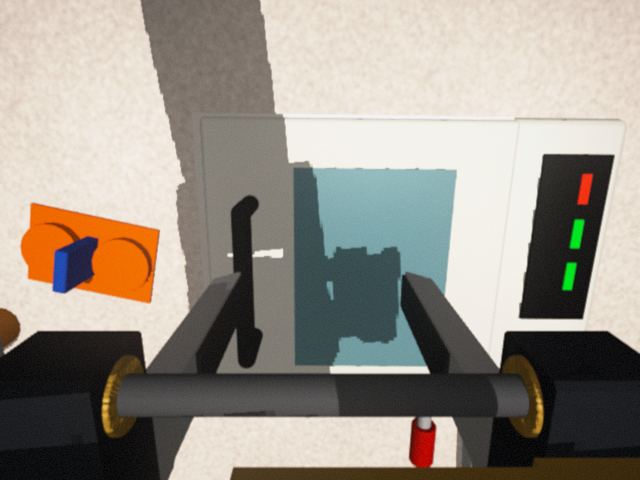

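```bash
cat > m2.py <<'E'
from h import *
s=robot.state(); R=Ro.from_quat(s["ee_rot"]).as_matrix()
o=[((45,-70,145),(246,353)),((-45,-70,145),(241,208)),((-107.5,-102,112),(201,118)),((-110,200,88),(624,121)),((167,71,88),(423,443)),((-107.5,110,112),(517,118))]
f=lambda p:np.concatenate([wproj(s,R,W(p,X))-px for X,px in o])
r=least_squares(f,INC,loss="soft_l1"); print(r.x,r.fun.reshape(-1,2).round(1).tolist())
for n in("top","side"): print(n,[(proj(n,W(r.x,X))-px).round(1).tolist() for X,px in ([((0,-70,145),T(315,234)),((167,71,88),T(191,57))] if n=="top" else [((0,-70,145),S(222,108)),((167,71,88),S(376,73))])])
E
python3 m2.py
```

```text
[ 0.45346574  0.12885599 -0.07617462] [[0.1, 0.3], [-0.7, 14.1], [-4.0, -1.3], [8.6, -2.4], [-0.6, -0.3], [5.0, 2.1]]
top [[-2.4, -2.3], [-1.3, -1.1]]
side [[-0.8, -0.4], [-0.9, -0.4]]
```

```bash
sed -i 's/^INC=.*/INC=np.array([0.4525,0.1255,-0.0700])/' h.py; python3 -c "
from h import *; st()"
```

```text
t 1.9 inc mm [-26.  -16.2 205.1] tooly deg vs inc y 0.23 tilt [0.001 0.   ] F [-0.3  0.2 -0.4] w 0.0753 f 0.0
```

```bash
python3 -m jog '-0.43 -0.9 0 0 0 0 0.4; 0 0 0.4 0 0 0 0.4; 0 0 0.4 0 0 0 0.4; 0 0 0.35 0 0 0 0.4; 0 0 0.12 0 0 0 0.7; 0 0 0 0 0 0 0.7' 5; python3 -m jog '0 0 0 0 0 0 1; 0 0 0 0 0 0 1; 0 0 0 0 0 0 1'; python3 -c "
from h import *; st()"
```

```text
t: 2.65
position: [0.4478, 0.0556, 0.1292]
ee_rot: [0.033, 0.999, 0.0, -0.0]
contact_force: [0.4, -0.3, 0.1]
grip_width: 0.0394
finger_force: 0.0
t: 3.02
position: [0.4488, 0.0566, 0.1301]
ee_rot: [0.034, 0.999, 0.003, 0.001]
contact_force: [0.9, 9.8, 1.7]
grip_width: 0.0149
finger_force: 5.0
t 3.02 inc mm [  1.1 -69.  130.1] tooly deg vs inc y 0.09 tilt [-0.002  0.006] F [0.9 9.8 1.7] w 0.0149 f 5.0
```

```bash
python3 -m jog '0 0.04 0 0 0 0 1; 0 0 0 0 0 0 1; 0 0 0 0 0 0 1;0 0 0 0 0 0 1' 5; python3 -c "
from h import *; st()"
```

```text
t: 3.52
position: [0.4489, 0.0581, 0.1301]
ee_rot: [0.034, 0.999, 0.001, 0.001]
contact_force: [0.5, 6.0, 2.2]
grip_width: 0.0118
finger_force: 5.0
t 3.52 inc mm [  1.1 -67.5 130.1] tooly deg vs inc y 0.13 tilt [-0.002  0.003] F [0.5 6.  2.2] w 0.0118 f 5.0
```

```bash
sed -i 's/^INC=.*/INC=np.array([0.4530,0.1280,-0.0730])/' h.py; python3 -m jog '0 0 0 0 0 0 1; 0 0.128 -0.398 0 0 0 1; 0 0.181 -0.377 0 0 0 1; 0 0.23 -0.349 0 0 0 1; 0 0.275 -0.315 0 0 0 1; 0 0 0 0 0 0 1' 15; python3 -c "
from h import *; st()"
```

```text
t: 4.28
position: [0.4521, 0.1054, 0.2174]
ee_rot: [0.033, 0.999, -0.001, 0.001]
contact_force: [-1.3, -7.2, 4.5]
grip_width: 0.0115
finger_force: 15.0
t 4.28 inc mm [  0.8 -22.6 217.4] tooly deg vs inc y 0.43 tilt [-0.002 -0.003] F [-1.3 -7.2  4.5] w 0.0115 f 15.0
```

```bash
python3 -m jog '0 0.315 -0.275 0 0 0 1; 0 0.349 -0.23 0 0 0 1; 0 0.377 -0.182 0 0 0 1; 0 0.398 -0.129 0 0 0 1; 0 0.411 -0.074 0 0 0 1; 0 0 0 0 0 0 1' 15; python3 -m jog '0 0.21 -0.015 0 0 0 1; 0 0.14 -0.003 0 0 0 1; 0 0 0 0 0 0 1; 0 0 0 0 0 0 1' ;python3 -c "
from h import *; st()"
```

```text
t: 5.03
position: [0.4608, 0.2174, 0.2705]
ee_rot: [0.033, 0.999, 0.001, 0.003]
contact_force: [3.2, -1.6, 6.0]
grip_width: 0.0114
finger_force: 15.0
t: 5.52
position: [0.4623, 0.2374, 0.271]
ee_rot: [0.034, 0.999, 0.001, 0.003]
contact_force: [6.2, -0.0, 4.4]
grip_width: 0.011
finger_force: 15.0
t 5.53 inc mm [  1.3 109.8 271. ] tooly deg vs inc y 0.31 tilt [-0.005  0.002] F [ 6.2 -0.   4.4] w 0.011 f 15.0
```

```bash
python3 -m jog '0 0.06 0 0 0 0 1; 0 0.04 0 0 0 0 1; 0 0 0 0 0 0 1; 0 0 0 0 0 0 1' ;python3 - <<'E'
from h import *; import cv2
st()
a=read_camera("side")[:,:,::-1][110:260,200:400]; cv2.imwrite("pics/s2.png",cv2.resize(a,None,fx=4,fy=4,interpolation=cv2.INTER_CUBIC))
for n,X in (("locked",(167,20,159)),("dead",(167,20,155))): print(n,(proj("side",W(INC,X))-[200,110])*4)
E
```

```text
t: 6.02
position: [0.4627, 0.2423, 0.2708]
ee_rot: [0.034, 0.999, -0.001, 0.002]
contact_force: [5.8, -3.4, 4.4]
grip_width: 0.0115
finger_force: 15.0
t 6.03 inc mm [  1.3 114.7 270.8] tooly deg vs inc y 0.28 tilt [-0.005 -0.001] F [ 5.8 -3.4  4.4] w 0.0115 f 15.0
locked [450.21808915 265.47988915]
dead [450.22517197 270.00211612]
```

View pics/s2.png

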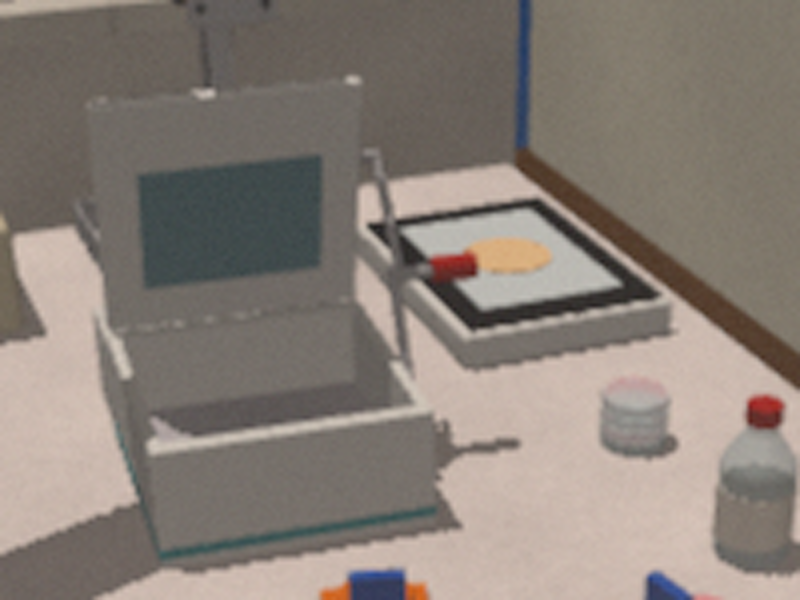

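The side view shows the lid upright with the stay straight. The knob is at crop (453,266), against (450,265) predicted for locked.

```bash
python3 -m jog '0 0 0 0 0 0 0.72; 0 0 0 0 0 0 0.72; 0 0 0 0 0 0 0.72; 0 0 -0.4 0 0 0 0.72; 0 0 -0.8 0 0 0 0.72; 0 0 -0.4 0 0 0 0.72; 0 0 0 0 0 0 0.72' ;python3 - <<'E'
from h import *
import cv2
s,R=st()
im=read_camera("side"); h=cv2.cvtColor(im,cv2.COLOR_RGB2HSV)
m=((h[...,0]<6)|(h[...,0]>174))&(h[...,1]>150)&(h[...,2]>80); m[:, :295]=0; m[:, 330:]=0; m[:150]=0;m[200:]=0
v,u=np.nonzero(m); print("knob px",u.mean(),v.mean(),"expected",proj("side",W(INC,(167,20,159))))
# carrier
C=np.array([.6393,-.2174,.201]); print(s["joints"])
E
```

```text
t: 6.95
position: [0.4614, 0.2438, 0.3679]
ee_rot: [0.033, 0.999, 0.001, 0.002]
contact_force: [-0.1, 0.4, -0.2]
grip_width: 0.0262
finger_force: 0.0
t 6.95 inc mm [-1.000e-01  1.161e+02  3.679e+02] tooly deg vs inc y 0.36 tilt [-0.003  0.001] F [-0.1  0.4 -0.2] w 0.0262 f 0.0
knob px 313.6904761904762 175.92857142857142 expected [312.55452229 176.36997229]
[ 2.68503180e-01 -1.49838082e-01  1.67585971e+00  2.22256180e-04
  1.61202343e+00 -1.23550861e+00]
```

```bash
python3 -m jog '-0.347 -0.747 0 0 0 0.9 0.5; -0.347 -0.747 0 0 0 -0.9 0.5; -0.347 -0.747 0 0 0 0 0.5; -0.347 -0.747 0 0 0 0 0.5; -0.347 -0.747 0.4 0 0 0 0.5; -0.347 -0.747 0.4 0 0 0 0.5; -0.347 -0.747 0.4 0 0 0 0.5; -0.347 -0.747 0.4 0 0 0 0.5'
python3 -m jog '-0.347 -0.747 0.4 0 0 0 0.5; -0.347 -0.747 0.4 0 0 0 0.5; 0 0 0 0 0 1 0.5;  0 0 0 0 0 1 0.5; 0 0 0 0 0 1 0.5; 0 0 0 0 0 1 0.5; 0 0 0 0 0 1 0.5; 0 0 0 0 0 1 0.5'
python3 -m jog '0 0 0 0 0 1 0.5; 0 0 0 0 0 1 0.5; 0 0 0 0 0 1 0.5; 0 0 0 0 0 1 0.5; 0 0 0 0 0 1 0.5;0 0 0 0 0 1 0.5; 0 0 0 0 0 0.4 0.5; 0 0 0 0 0 0 0.5'
python3 - <<'E'
from h import *; import cv2
s,R=st(); print(s["position"]); im=read_camera("wrist")[:,:,::-1]; cv2.imwrite("pics/w3.png",im)
C=np.array([.6393,-.2174,.201])
for X in [(0,20,55),(0,-20,55),(31,0,17),(-31,0,17)]: print(X,wproj(s,R,W(C,X)).round(1))
o=[("side",(0,0,130),S(703,155)),("top",(0,0,130),np.array([312,146]))]
f=lambda p:np.concatenate([proj(n,np.array([p[0],p[1],.13]))-px for n,X,px in o])
r=least_squares(f,[.7,-.1]); print("bottle",r.x,r.fun,"in carrier",inc([*r.x,0],C))
E
```

```text
t: 8.0
position: [0.5977, -0.128, 0.2666]
ee_rot: [0.034, 0.999, 0.001, -0.002]
contact_force: [0.5, 0.4, 0.4]
grip_width: 0.047
finger_force: 0.0
t: 9.0
position: [0.6327, -0.2184, 0.219]
ee_rot: [0.342, 0.94, 0.0, -0.002]
contact_force: [0.5, -0.1, 0.0]
grip_width: 0.047
finger_force: 0.0
t: 10.0
position: [0.6329, -0.2185, 0.2196]
ee_rot: [0.631, 0.776, -0.0, -0.002]
contact_force: [-0.7, -0.6, -0.5]
grip_width: 0.0468
finger_force: 0.0
t 10.0 inc mm [ 204.7 -332.4  219.6] tooly deg vs inc y -74.03 tilt [ 0.003 -0.003] F [-0.7 -0.6 -0.5] w 0.0468 f 0.0
[ 0.63293762 -0.21849577  0.21957376]
(0, 20, 55) [329.2 195.9]
(0, -20, 55) [328.8 240.5]
(31, 0, 17) [360.5 210.4]
(-31, 0, 17) [296.5 210.1]
bottle [ 0.76209817 -0.12697815] [-0.14040027 -0.07201877  0.09828927 -0.11054827] in carrier [138.4  64.1   0. ]
```

View pics/w3.png

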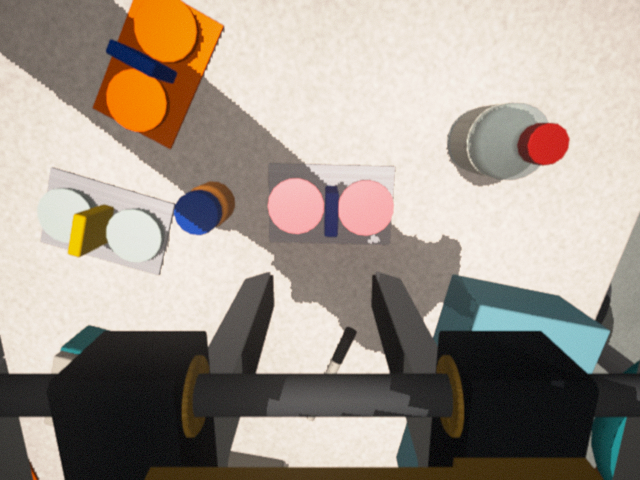

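```bash
python3 -m jog '0.06 0.15 0.6 0 0 0 0.5; 0 0 0.8 0 0 0 0.5; 0 0 0.8 0 0 0 0.5; 0 0 0.6 0 0 0 0.5; 0 0 0.3 0 0 0 0.5; 0 0 0.17 0 0 0 0.5; 0 0 0 0 0 0 0.7; 0 0 0 0 0 0 1' 12
python3 -m jog '0 0 0 0 0 0 1; 0 0 0 0 0 0 1'
python3 -c "
from h import *; s,R=st(); print(s['position'])"
```

```text
t: 11.05
position: [0.6432, -0.2144, 0.0276]
ee_rot: [0.631, 0.776, 0.0, 0.001]
contact_force: [1.1, 0.2, -0.3]
grip_width: 0.0302
finger_force: 0.0
t: 11.3
position: [0.6424, -0.2142, 0.0268]
ee_rot: [0.631, 0.776, -0.0, 0.0]
contact_force: [-0.1, -0.3, 2.0]
grip_width: 0.0119
finger_force: 12.0
t 11.3 inc mm [ 213.9 -327.4   26.8] tooly deg vs inc y -74.06 tilt [-0.001  0.001] F [-0.1 -0.3  2. ] w 0.0119 f 12.0
[ 0.64241564 -0.2141509   0.02679636]
```

```bash
python3 -m jog '0 0 0 0 0 0 0.75; 0 0 0.08 0 0 0 0.75; 0 0 0 0 0 0 0.75; 0 0 0 0 0 0 1; 0 0 0 0 0 0 1; 0 0 0 0 0 0 1' 25
python3 -m jog '0 0 -0.2 0 0 0 1; 0 0 -0.5 0 0 0 1; 0 0 -0.9 0 0 0 1; 0 0 -0.9 0 0 0 1; 0 0 -0.7 0 0 0 1; 0 0 0 0 0 0 1'
python3 -c "
from h import *; s,R=st(); print(s['position'])
d=W(INC,(0,-45,0))-s['position']; print('to place in tool units',R.T@d/.06)"
```

```text
t: 12.05
position: [0.6421, -0.2138, 0.021]
ee_rot: [0.631, 0.776, 0.0, -0.0]
contact_force: [0.3, -0.7, -0.7]
grip_width: 0.012
finger_force: 25.0
t: 12.8
position: [0.6444, -0.2149, 0.219]
ee_rot: [0.631, 0.776, 0.001, 0.005]
contact_force: [0.1, -0.1, -2.0]
grip_width: 0.0118
finger_force: 25.0
t 12.8 inc mm [ 215.9 -328.1  219. ] tooly deg vs inc y -74.06 tilt [-0.006  0.008] F [ 0.1 -0.1 -2. ] w 0.0118 f 25.0
[ 0.64439952 -0.21493503  0.21904394]
to place in tool units [ 5.54723427 -2.1914726   3.59977576]
```

```bash
python3 -m jog '0 0 0 0 0 0.886 1; 0 0 0 0 0 0.886 1; 0 0 0 0 0 0.886 1; 0.4 -0.3 0 0 0 0 1; 0.79 -0.6 0 0 0 0 1; 0.79 -0.6 0 0 0 0 1; 0.79 -0.6 0 0 0 0 1; 0.79 -0.6 0 0 0 0 1'
python3 -m jog '0.79 -0.6 0 0 0 0 1; 0.37 -0.3 0 0 0 0 1; 0 0 0 0 0 0 1; 0 0 0 0 0 0 1'
python3 - <<'E'
from h import *; import cv2
s,R=st(); 
a=np.vstack([read_camera("side")[70:270,180:400],read_camera("top")[150:310,130:350]])
a=cv2.resize(a,None,fx=1.65,fy=1.65,interpolation=cv2.INTER_CUBIC); cv2.imwrite("pics/s4.png",a[:,:,::-1])
E
```

```text
t: 13.8
position: [0.4939, 0.0127, 0.2111]
ee_rot: [0.733, 0.681, -0.001, -0.001]
contact_force: [0.7, 0.9, -0.4]
grip_width: 0.0118
finger_force: 25.0
t: 14.3
position: [0.4474, 0.0839, 0.2123]
ee_rot: [0.733, 0.681, -0.001, -0.0]
contact_force: [-0.3, 0.0, -1.1]
grip_width: 0.0114
finger_force: 25.0
t 14.3 inc mm [ -2.4 -44.4 212.3] tooly deg vs inc y -90.03 tilt [-0.    -0.001] F [-0.3  0.  -1.1] w 0.0114 f 25.0
```

View pics/s4.png

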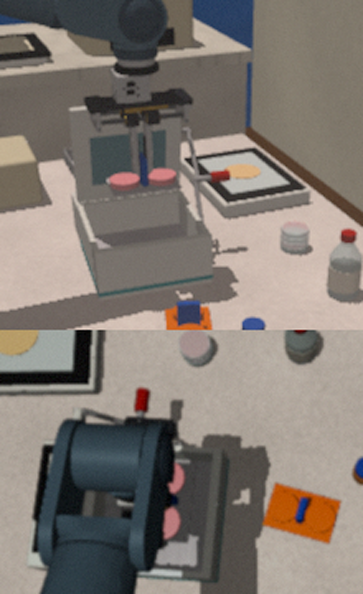

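```bash
python3 - <<'E'
from h import *
s=robot.state(); P=s["position"]
for z in (0,.1,.15,.2,.25,.3,.35,.4):
    X=P+[0,0,z]; a=(proj("side",X)-[180,70])*1.65; b=(proj("top",X)-[130,150])*1.65+[0,330]
    c=[(proj("top",X+[0,dy,0])[0]-130)*1.65 for dy in(-.06,.06)]
    print(z,a.round(),b.round(),np.round(c))
E
```

```text
0 [142. 173.] [162. 498.] [202. 122.]
0.1 [138. 120.] [148. 486.] [191. 104.]
0.15 [137.  91.] [139. 479.] [185.  94.]
0.2 [135.  62.] [130. 471.] [178.  82.]
0.25 [133.  31.] [120. 463.] [170.  69.]
0.3 [131.  -2.] [108. 453.] [162.  55.]
0.35 [129. -36.] [ 96. 442.] [152.  39.]
0.4 [127. -71.] [ 81. 430.] [142.  21.]
```

```bash
python3 -m jog '0 0 0.4 0 0 0 1; 0 0 0.4 0 0 0 1; 0 0 0.4 0 0 0 1; 0 0 0.3 0 0 0 1; 0 0 0 0 0 0 1' && python3 -m jog '0 0 0.4 0 0 0 1; 0 0 0.4 0 0 0 1; 0 0 0.2 0 0 0 1; 0 0 0.1 0 0 0 1; 0 0 0 0 0 0 1;0 0 0 0 0 0 1'
```

```text
t: 15.02
position: [0.4466, 0.0837, 0.1215]
ee_rot: [0.733, 0.68, -0.001, -0.001]
contact_force: [0.3, -0.2, -0.7]
grip_width: 0.012
finger_force: 25.0
t: 15.78
position: [0.4482, 0.0844, 0.0579]
ee_rot: [0.733, 0.681, 0.001, 0.001]
contact_force: [0.6, -0.1, 0.0]
grip_width: 0.012
finger_force: 25.0
```

```bash
python3 -m jog '0 0 0.05 0 0 0 1; 0 0 0 0 0 0 1; 0 0 0.04 0 0 0 1; 0 0 0 0 0 0 1'; python3 -m jog '0 0 0.03 0 0 0 1; 0 0 0 0 0 0 1; 0 0 0 0 0 0 1'
```

```text
t: 16.27
position: [0.4472, 0.0844, 0.0515]
ee_rot: [0.733, 0.681, -0.0, -0.0]
contact_force: [-0.1, 0.9, -2.2]
grip_width: 0.0121
finger_force: 25.0
t: 16.65
position: [0.4476, 0.0844, 0.0509]
ee_rot: [0.732, 0.681, -0.0, -0.0]
contact_force: [-4.7, 0.1, 8.3]
grip_width: 0.0118
finger_force: 25.0
```

```bash
python3 -m jog '0 0 -0.02 0 0 0 0.75; 0 0 0 0 0 0 0.7; 0 0 0 0 0 0 0.7; 0 0 -0.3 0 0 0 0.7; 0 0 -0.7 0 0 0 0.7; 0 0 -0.9 0 0 0 0.7; 0 0 -0.9 0 0 0 0.7; 0 0 -0.8 0 0 0 0.7'; python3 - <<'E'
from h import *; import cv2
s,R=st()
cv2.imwrite("pics/w5.png",read_camera("wrist")[::1,:,::-1])
for X in [(0,-45,85),(31,-45,47),(-31,-45,47)]: print(X,wproj(s,R,W(INC,X)).round(1))
E
```

```text
t: 17.65
position: [0.4474, 0.0844, 0.2691]
ee_rot: [0.733, 0.681, 0.0, 0.0]
contact_force: [-0.1, -0.7, 0.2]
grip_width: 0.0278
finger_force: 0.0
t 17.65 inc mm [ -2.4 -43.8 269.1] tooly deg vs inc y -90.01 tilt [0.    0.001] F [-0.1 -0.7  0.2] w 0.0278 f 0.0
(0, -45, 85) [323.5 214.9]
(31, -45, 47) [353.9 207.2]
(-31, -45, 47) [292.9 207.3]
```

View pics/w5.png

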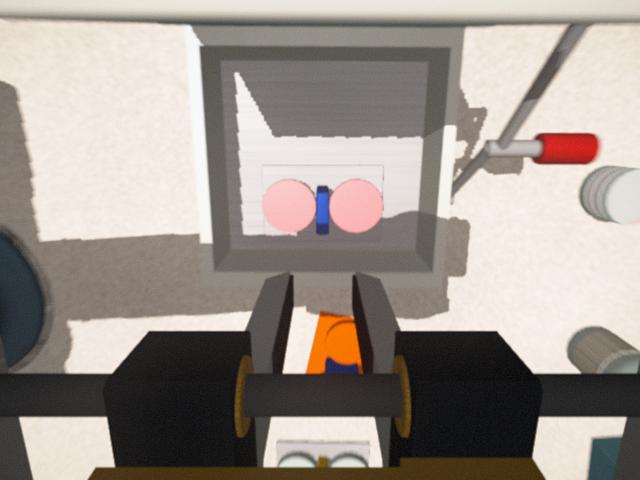

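```bash
python3 - <<'E'
from h import *
s,R=st(); print(wproj(s,R,W(INC,(167,20,159))),wproj(s,R,W(INC,(186,20,159))),wproj(s,R,W(INC,(167,25,159))))
E
python3 -m jog '0 0.74 0 0 0 0 0.5; 0 0.74 0 0 0 0 0.5; 0 0.74 0 0 0 0 0.5; 0 0.74 0 0 0 0 0.5; 0 0 0 0 0 1 0.5; 0 0 0 0 0 1 0.5; 0 0 0 0 0 1 0.5; 0 0 0 0 0 1 0.5'
python3 -m jog '0 0 0 0 0 1 0.5; 0 0 0 0 0 1 0.5; 0 0 0 0 0 1 0.5; 0 0 0 0 0 1 0.5; 0 0 0 0 0 1 0.5; 0 0 0 0 0 1 0.5; 0 0 0 0 0 1 0.5; 0 0 0 0 0 1 0.5'
python3 -m jog '0 0 0 0 0 1 0.5; 0 0 0 0 0 1 0.5; 0 0 0 0 0 1 0.5; 0 0 0 0 0 0 0.5; 0 0 0 0 0 0 0.5'
python3 -c "
from h import *; st()"
```

```text
t 17.7 inc mm [  0.8 -43.7 276.2] tooly deg vs inc y -90.0 tilt [0.    0.012] F [2.  0.1 4.9] w 0.0283 f 0.0
[547.5909766  145.48942304] [573.5474905  145.46839393] [548.58114589 138.40650176]
t: 18.7
position: [0.6245, 0.0714, 0.2663]
ee_rot: [0.859, 0.512, -0.0, -0.0]
contact_force: [0.3, -0.4, 0.9]
grip_width: 0.0471
finger_force: 0.0
t: 19.7
position: [0.6244, 0.0714, 0.2664]
ee_rot: [0.993, 0.118, -0.0, -0.0]
contact_force: [0.2, 0.3, 0.3]
grip_width: 0.0469
finger_force: 0.0
t: 20.32
position: [0.6245, 0.0714, 0.2667]
ee_rot: [0.999, -0.036, -0.0, -0.0]
contact_force: [-0.0, 0.2, -0.9]
grip_width: 0.047
finger_force: 0.0
t 20.32 inc mm [175.1 -43.9 266.7] tooly deg vs inc y -179.93 tilt [-0.  0.] F [-0.   0.2 -0.9] w 0.047 f 0.0
```

```bash
python3 - <<'E'
from h import *; import cv2
s,R=st(); im=read_camera("wrist"); h=cv2.cvtColor(im,cv2.COLOR_RGB2HSV)
m=(((h[...,0]<6)|(h[...,0]>174))&(h[...,1]>150)&(h[...,2]>60)).astype(np.uint8)
n,l,stt,c=cv2.connectedComponentsWithStats(m)
for i in range(1,n):
    if stt[i,4]>150: print(stt[i],c[i].round(1))
for X in [(167,20,159),(186,20,159),(148,20,159),(167,20,170),(167,9,159),(167,31,159)]: print(X,wproj(s,R,W(INC,X)).round(1))
E
```

```text
t 20.32 inc mm [175.1 -43.9 266.7] tooly deg vs inc y -179.93 tilt [-0.  0.] F [-0.   0.2 -0.9] w 0.047 f 0.0
[ 552    0   48   40 1503] [575.6  18.5]
[ 224  220   30   54 1456] [238.6 246.7]
(167, 20, 159) [237.  245.9]
(186, 20, 159) [235.6 221. ]
(148, 20, 159) [238.3 270. ]
(167, 20, 170) [233.8 250.2]
(167, 9, 159) [251.7 245.9]
(167, 31, 159) [222.2 245.9]
```

```bash
python3 -m jog '-0.05 -0.5 0 0 0 0 0.5; 0 -0.55 0 0 0 0 0.5; 0 0 0.5 0 0 0 0.5; 0 0 0.6 0 0 0 0.5; 0 0 0.6 0 0 0 0.5; 0 0 0.3 0 0 0 0.5; 0 0 0.11 0 0 0 0.5; 0 0 0 0 0 0 0.5'; python3 -c "
from h import *; st()"
```

```text
t: 21.38
position: [0.6267, 0.1345, 0.1413]
ee_rot: [0.999, -0.037, 0.001, -0.0]
contact_force: [0.2, 0.0, 0.5]
grip_width: 0.0468
finger_force: 0.0
t 21.38 inc mm [172.8  19.1 141.3] tooly deg vs inc y -180.0 tilt [ 0.001 -0.   ] F [0.2 0.  0.5] w 0.0468 f 0.0
```

```bash
python3 -m jog '0 0 0 0 0 0 0.7; 0 0 0 0 0 0 0.7; 0 0 0 0 0 0 0.8; 0 0 0 0 0 0 1; 0 0 0 0 0 0 1; 0 0 0 0 0 0 1' 8; python3 -m jog '0 0 0 0 0 0 1; 0 0 0 0 0 0 1' 30;python3 -c "
from h import *; st()"
```

```text
t: 22.12
position: [0.6265, 0.1345, 0.141]
ee_rot: [0.999, -0.037, 0.0, -0.0]
contact_force: [-0.1, 1.2, 2.7]
grip_width: 0.0213
finger_force: 8.0
t: 22.38
position: [0.6265, 0.1345, 0.1409]
ee_rot: [0.999, -0.037, 0.0, -0.0]
contact_force: [1.0, 0.2, 3.3]
grip_width: 0.0214
finger_force: 30.0
t 22.38 inc mm [172.6  19.1 140.9] tooly deg vs inc y -180.01 tilt [ 0.001 -0.   ] F [1.  0.2 3.3] w 0.0214 f 30.0
```

```bash
python3 - <<'E'
import numpy as np
a=61.3
for d,n in ((2.5,8),(2,8),(1.5,8),(1,4)):
    r=[]
    for i in range(n):
        b=a-d; A,B=np.radians([a,b]); r.append("0 %.3f %.3f"%(-1.7*(np.cos(B)-np.cos(A)),1.7*(np.sin(A)-np.sin(B)))); a=b
    print(a," ; ".join(r))
E
```

```text
41.3 0 -0.064 0.037 ; 0 -0.063 0.040 ; 0 -0.061 0.042 ; 0 -0.059 0.045 ; 0 -0.057 0.048 ; 0 -0.055 0.050 ; 0 -0.052 0.052 ; 0 -0.050 0.055
25.299999999999997 0 -0.038 0.045 ; 0 -0.037 0.047 ; 0 -0.035 0.048 ; 0 -0.033 0.049 ; 0 -0.032 0.050 ; 0 -0.030 0.051 ; 0 -0.028 0.052 ; 0 -0.026 0.053
13.299999999999997 0 -0.018 0.040 ; 0 -0.017 0.041 ; 0 -0.016 0.041 ; 0 -0.015 0.042 ; 0 -0.014 0.042 ; 0 -0.013 0.043 ; 0 -0.012 0.043 ; 0 -0.011 0.043
9.299999999999997 0 -0.007 0.029 ; 0 -0.006 0.029 ; 0 -0.006 0.029 ; 0 -0.005 0.029
```

```bash
python3 -m jog '0 -0.064 0.037 0 0 0 1; 0 -0.063 0.04 0 0 0 1; 0 -0.061 0.042 0 0 0 1; 0 -0.059 0.045 0 0 0 1; 0 -0.057 0.048 0 0 0 1; 0 -0.055 0.05 0 0 0 1; 0 -0.052 0.052 0 0 0 1; 0 -0.05 0.055 0 0 0 1' 30; python3 - <<'E'
from h import *; s,R=st(); p=inc(s["position"])+[0,30,18.8-70]; print("ang",np.degrees(np.arctan2(p[2],p[1])),"r",np.hypot(p[1],p[2]))
E
```

```text
t: 23.38
position: [0.6285, 0.1606, 0.1173]
ee_rot: [0.999, -0.037, 0.0, 0.002]
contact_force: [3.5, -6.5, -2.0]
grip_width: 0.021
finger_force: 30.0
t 23.38 inc mm [172.6  45.3 117.3] tooly deg vs inc y -180.02 tilt [0.001 0.003] F [ 3.5 -6.5 -2. ] w 0.021 f 30.0
ang 41.27737455305411 r 100.1963073171861
```

```bash
python3 -m jog '0 -0.038 0.045 0 0 0 1; 0 -0.037 0.047 0 0 0 1; 0 -0.035 0.048 0 0 0 1; 0 -0.033 0.049 0 0 0 1; 0 -0.032 0.05 0 0 0 1; 0 -0.03 0.051 0 0 0 1; 0 -0.028 0.052 0 0 0 1; 0 -0.026 0.053 0 0 0 1'; python3 - <<'E'
from h import *; s,R=st(); p=inc(s["position"])+[0,30,18.8-70]; print("ang",np.degrees(np.arctan2(p[2],p[1])),"r",np.hypot(p[1],p[2]))
import cv2
im=read_camera("side"); h=cv2.cvtColor(im,cv2.COLOR_RGB2HSV)
a=cv2.resize(im[110:260,200:400],None,fx=3,fy=3); cv2.imwrite("pics/s6.png",a[:,:,::-1])
E
```

```text
t: 24.38
position: [0.6296, 0.1762, 0.0934]
ee_rot: [0.999, -0.037, 0.0, 0.001]
contact_force: [4.6, -6.4, -1.6]
grip_width: 0.021
finger_force: 30.0
t 24.38 inc mm [172.6  61.   93.4] tooly deg vs inc y -180.02 tilt [0.001 0.002] F [ 4.6 -6.4 -1.6] w 0.021 f 30.0
ang 24.878864885776192 r 100.3087234491597
```

View pics/s6.png

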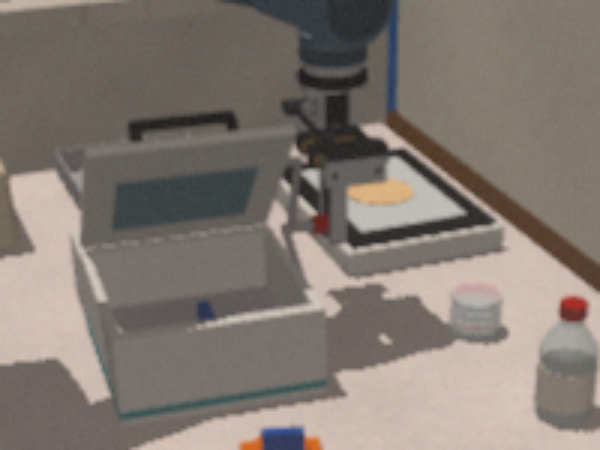

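The lid is held part-way down (about 0.8 rad) by the pinched knob at crop (321,222), and the carrier's fin shows inside at (205,312). I'll lower the rest slowly.

```bash
python3 -m jog '0 -0.018 0.04 0 0 0 1; 0 -0.017 0.041 0 0 0 1; 0 -0.016 0.041 0 0 0 1; 0 -0.015 0.042 0 0 0 1; 0 -0.014 0.042 0 0 0 1; 0 -0.013 0.043 0 0 0 1; 0 -0.012 0.043 0 0 0 1; 0 -0.011 0.043 0 0 0 1'; python3 -c "
from h import *; s,R=st(); p=inc(s['position'])+[0,30,18.8-70]; print('ang',np.degrees(np.arctan2(p[2],p[1])),'r',np.hypot(p[1],p[2]))"
```

```text
t: 25.42
position: [0.63, 0.1845, 0.0725]
ee_rot: [0.999, -0.037, 0.0, 0.0]
contact_force: [5.2, -2.3, -6.3]
grip_width: 0.0213
finger_force: 30.0
t 25.43 inc mm [172.4  69.2  72.5] tooly deg vs inc y -180.03 tilt [0.001 0.   ] F [ 5.2 -2.3 -6.3] w 0.0213 f 30.0
ang 12.118421609092394 r 101.460977720501
```

```bash
python3 -m jog '0 -0.006 0.022 0 0 0 1; 0 -0.005 0.022 0 0 0 1; 0 0 0 0 0 0 1; 0 0 0 0 0 0 1'; python3 -m jog '0 -0.004 0.02 0 0 0 1; 0 0 0 0 0 0 1; 0 0 0 0 0 0 1'; python3 - <<'E'
from h import *; s,R=st(); p=inc(s['position'])+[0,30,18.8-70]; print('ang',np.degrees(np.arctan2(p[2],p[1])),'r',np.hypot(p[1],p[2]))
E
```

```text
t: 25.92
position: [0.6299, 0.185, 0.07]
ee_rot: [0.999, -0.037, 0.0, 0.0]
contact_force: [6.4, -2.2, -4.6]
grip_width: 0.0214
finger_force: 30.0
t: 26.3
position: [0.63, 0.185, 0.0692]
ee_rot: [0.999, -0.037, 0.0, 0.0]
contact_force: [4.4, -4.1, -2.9]
grip_width: 0.0214
finger_force: 30.0
t 26.3 inc mm [172.3  69.8  69.2] tooly deg vs inc y -180.03 tilt [0. 0.] F [ 4.4 -4.1 -2.9] w 0.0214 f 30.0
ang 10.22399165630607 r 101.41025589160103
```

```bash
python3 -m jog '0 -0.002 0.02 0 0 0 1; 0 0 0 0 0 0 1; 0 0 0 0 0 0 1'; python3 -m jog '0 -0.002 0.02 0 0 0 1; 0 0 0 0 0 0 1; 0 0 0 0 0 0 1'; python3 - <<'E'
from h import *; s,R=st()
import cv2
im=read_camera("side"); cv2.imwrite("pics/s7.png",cv2.resize(im[160:260,210:340],None,fx=5,fy=5,interpolation=cv2.INTER_CUBIC)[:,:,::-1])
E
```

```text
t: 26.68
position: [0.6301, 0.185, 0.0687]
ee_rot: [0.999, -0.037, 0.0, 0.0]
contact_force: [3.4, -4.3, 0.4]
grip_width: 0.0211
finger_force: 30.0
t: 27.05
position: [0.6301, 0.185, 0.0678]
ee_rot: [0.999, -0.037, 0.0, 0.0]
contact_force: [1.9, -5.6, 1.3]
grip_width: 0.021
finger_force: 30.0
t 27.05 inc mm [172.5  69.8  67.8] tooly deg vs inc y -180.03 tilt [0.    0.001] F [ 1.9 -5.6  1.3] w 0.021 f 30.0
```

View pics/s7.png

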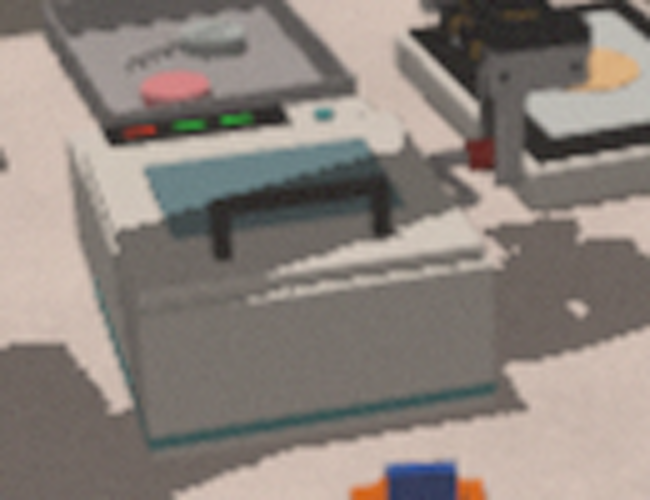

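```bash
python3 -m jog '0 0 0.02 0 0 0 1; 0 0 0 0 0 0 1; 0 0 0.02 0 0 0 1; 0 0 0 0 0 0 1; 0 0 0 0 0 0 1'; python3 - <<'E'
from h import *; s,R=st()
import cv2
a=cv2.cvtColor(read_camera("side"),cv2.COLOR_RGB2GRAY); b=cv2.imread("pics/side0.png",0)
for u in (262,268,274,280): # bar rows
    f=lambda g:(lambda w:(w*np.arange(190,204)).sum()/w.sum())(np.clip(110-g[190:204,u].astype(float),0,None)**2)
    print(u,round(f(a),2),round(f(b),2))
E
```

```text
t: 27.72
position: [0.6303, 0.185, 0.0667]
ee_rot: [0.999, -0.037, 0.0, 0.001]
contact_force: [-0.5, -6.3, 8.6]
grip_width: 0.0213
finger_force: 30.0
t 27.73 inc mm [172.6  69.8  66.7] tooly deg vs inc y -180.01 tilt [0.    0.001] F [-0.5 -6.3  8.6] w 0.0213 f 30.0
262 199.97 199.81
268 199.28 199.0
274 198.22 198.17
280 197.36 197.4
```

```bash
python3 -m jog '0 0 -0.02 0 0 0 0.7; 0 0 0 0 0 0 0.55; 0 0 0 0 0 0 0.55; 0 0 -0.3 0 0 0 0.55; 0 0 -0.8 0 0 0 0.55; 0 0 -0.9 0 0 0 0.55; 0 0 -0.9 0 0 0 0.55; 0 0 -0.6 0 0 0 0.55' 10; python3 -m jog '0.5 0 0 0 0 0 0.55; 0.5 0 0 0 0 0 0.55; 0 0 0 0 0 0 0.55; 0 0 0 0 0 0 0.55'; python3 - <<'E'
from h import *; s,R=st()
import cv2
A=read_camera("side"); a=cv2.cvtColor(A,cv2.COLOR_RGB2GRAY); b=cv2.imread("pics/side0.png",0)
for u in (262,268,274,280):
    f=lambda g:(lambda w:(w*np.arange(190,204)).sum()/w.sum())(np.clip(110-g[190:204,u].astype(float),0,None)**2)
    print(u,round(f(a),2),round(f(b),2))
t=read_camera("top")
cv2.imwrite("pics/end.png",np.vstack([A[150:400,150:550],t[90:340,130:530]])[:,:,::-1])
E
```

```text
t: 28.78
position: [0.6307, 0.186, 0.2822]
ee_rot: [0.999, -0.037, 0.003, -0.001]
contact_force: [0.5, -0.1, 0.6]
grip_width: 0.0423
finger_force: 0.0
t: 29.28
position: [0.6891, 0.1815, 0.2776]
ee_rot: [0.999, -0.036, -0.0, -0.0]
contact_force: [-0.0, 0.2, -0.5]
grip_width: 0.0421
finger_force: 0.0
t 29.27 inc mm [231.6  70.6 277.6] tooly deg vs inc y -180.0 tilt [-0. -0.] F [-0.   0.2 -0.5] w 0.0421 f 0.0
262 200.26 199.81
268 199.85 199.0
274 199.07 198.17
280 198.37 197.4
```

View pics/end.png

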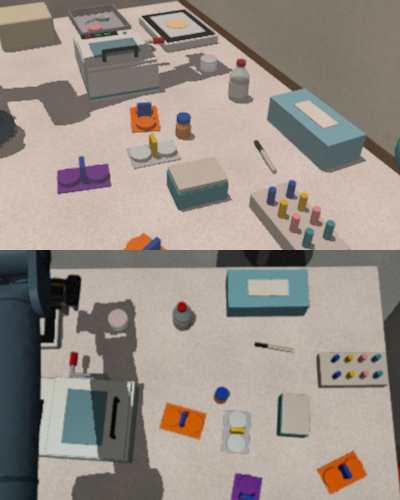

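```bash
python3 -c "
from plant import order; print(order.close_job())"
```

```text
the job is handed in; nothing more can be done
None
```

Job handed in at about 29 s: the lid was raised until the stay locked, the blue-finned carrier was stood on the chamber floor, and the lid was lowered by its red knob until shut; nothing else looked moved in the final pictures, and the verdict itself was not shown.

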